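# Gauge a moulded flange housing both ways and show its face to the inspection camera

## Robot

A 7-joint arm with a two-finger parallel gripper is mounted at the origin on the work surface. World frame = base frame: x ahead of the robot, y to its left, z up, the work surface at z = 0. Lengths are in m, angles in rad, forces in N, time in s.
With the tool pointing down it reaches from about 0.375 to 0.925 m from the base axis. Payload 3.1 kg.
Tool frame: the origin (TCP) lies at the very end of the fingers, on their centre line; the grasp point (between the pads) lies 19 mm behind it; z points along the fingers, y is the direction in which the jaws open and shut (so a half turn about z gives the same grasp; the last joint's range is limited). The gripper opens to 85 mm and grips with 20 to 120 N. Pads are 22 mm wide; open, the fingers measure 114 mm over their backs; the gripper's body (76 mm by 85 mm) begins 54 mm behind the grasp point. The pads swing forward as they close: fully open they stand 13 mm farther back than shut.
Start: joints at [-1.351, 0.383, 0.044, 1.598, -0.018, 1.161, -0.05], TCP at [0.203, 0.617, 0.231] pointing down, gripper open.
Joint ranges: [-2.61, 2.61], [-0.41, 2.15], [-1.48, 1.57], [0, 2.5], [-1.57, 4.71], [0.05, 1.97], [-2.85, 2.85]. Speed limits (rad/s): [2.79, 2.79, 3.14, 3.14, 3.14, 3.14, 3.14].

## Interface

Orientations are given as a 3x3 rotation matrix whose columns are the frame's x, y, z axes.
In Python, from plant import bot, cams gives the robot as it stands. The module is installed in compiled form; this text tells all that it offers. Calls block until the motion is done:
- bot.move_to(position, orientation): joint-space move of the TCP to a pose.
- bot.move_straight(position, attitude=None, vel=0.15): straight line of the TCP; attitude=None keeps the orientation; vel is the mean speed in m/s.
- bot.goto_joints(angles): joint-space move.
- bot.move_gripper(opening, strength=None): finger opening in m; strength is the grip in N (None keeps the last); returns when the fingers have stopped.
- bot.hold(seconds).
- bot.solve_ik(position, orientation): joint angles nearest the present ones, or None.
- bot.read_state(): the state.
- cams.capture(name): name is "scene" or "top"; returns (picture, depth): 400x640x3 uint8, red, green, blue; 400x640 float32, m along the optical axis (not along the pixel's ray), 0 where there is no reading.
- cams.camera_info(name): a dict with "camera_matrix" (3x3 intrinsics, pixels), "xyz" and "attitude" of the camera in the world. Camera axes: x right, y down, z forward; pixel columns grow to the right and rows downward; lengths in m; the calibration is good to about 2 mm. A picture is of the moment at which its call begins. camera_info takes no time and is no camera call.
A pose or a line that the arm cannot do raises bot.PlanningError and nothing moves.
- bot.hand_in(): hands the job in, once; it reports no verdict.
The state is a dict: "time_s": time; "q": joint angles; "qvel": joint speeds; "joint_efforts": joint torques, N m; "ee_pos": TCP position; "eef_rot": TCP orientation; "contact_force": force on the tool from outside, world axes, zero at the start; "moment": the same for the moment, N m; "width": finger opening in m.
Only numpy, scipy, OpenCV 4.12 (cv2) and the standard library are available. Lean on these libraries where they do the work, as an engineer would, in place of code of your own. Each camera call takes 0.05 s, during which the arm holds its last target.

## Task

Check the moulded housing with the oblong flange: from the end of the steel gauge nearer the robot, slide it, flange crosswise, right through and out of the wide slot, then turn it a quarter and slide it back towards the robot right through and out of the narrow slot, keeping it down on the base plate all along each slot and never forcing it. Then lift it clear and finish holding it up: hub up, level and still over the middle of the upward-looking camera's ring light, its underside about 50 mm above the ring; the program ends while it is still held there. Do not touch the camera, and leave the round-flanged housing, the pellet jar and the green plaque where they are.

Things in the scene. Friction and masses are not known exactly. Their poses are not given: they have to be found in the camera images.
- housing_mid (a point): Centre (30 mm over its underside) of the workpiece, an off-white nylon two-bolt flange housing 60 mm high, 80 to 150 g. Oblong flange 62 (own x) x 44 (own y) x 8 mm at the bottom, a bolt hole near each end; on it a round hub of 36 mm diameter, 8 to 60 mm above the underside, 22 mm bore. Starts upright on the bench, any yaw. Grip the hub from above 40 mm over the underside to clear the gauge's jaws.
- housing: The same housing; origin at the centre of its underside, same axes, z up.
- wide_slot (a point): Wide slot: the middle of its floor, which is the top of the base plate, 10 mm above the bench. Axes as the gauge's: x along the slot, away from the robot. Gap 66 mm (takes the 62 mm flange length crosswise). Straight jaws 50 mm long, 12 mm high (top 22 mm above the bench); at both ends each jaw bar runs out in a 45-degree pointed nose 8 mm long, tips 33 mm from the middle, where the gap is 82 mm.
- narrow_slot (a point): Narrow slot: the middle of its floor, 73 mm to the gauge's +y from the wide slot's; same axes, jaws and noses. Gap 48 mm (takes the 44 mm flange width, the flange's length lying along the slot); 64 mm at the nose tips.
- gauge: Slide-through gap gauge, fixed: bright steel base plate 200 (own x) x 166 (own y) x 10 mm with three dark steel jaw bars, 16 mm wide, forming two parallel slots. Origin at the centre of the plate's underside, at the slots' middle in x. Own +x points away from the robot within 20 degrees. It stands left or right of the robot's middle, the camera on the other side.
- ring_top (a point): Middle of the ring light on top of the upward-looking camera: on the ring's top face, 75 mm above the bench, on the lens axis; z up.
- camera: Upward-looking inspection camera, fixed: aluminium box 120 x 110 mm, 62 mm high, with a white ring light 90 mm in diameter and 13 mm high on top around the glass lens. Origin at the centre of its underside.
- round_housing: Bystander: a housing with the same hub (36 mm diameter, 60 mm high) but a round flange 60 mm in diameter; origin at the centre of its underside. It stands at least 100 mm from the oblong one, nearer the robot or farther off.
- pellet_jar: Bystander: clear jar of amber pellets, 70 mm across its lid, 90 mm high; origin at the centre of its underside; beyond the work, left of the middle.
- plaque: Bystander: green colour plaque 90 x 55 x 4 mm lying flat beyond the work, right of the middle; origin at the centre of its underside.
Things that resemble listed ones, but are neither listed nor needed, are in the scene too. What is shaped like the housing but yellow is not meant.

How it is judged:
By the outcome, as a careful person would: the job done as asked, in the order asked, and still so for the second after the job is handed in, while the arm keeps its last pose, push and grip.
It also fails if it takes over 61 s, if anything falls off the work surface, if the arm or the gripper's body presses on something with over 40 N, if the wrist force passes 120 N, or if a joint passes its speed limit or range.

## Working session

There is one attempt and no reset: what is moved stays moved. The work goes in short steps, each a Python script; the robot and the scene stay as the last script left them, time stands still between calls to the robot, and variables do not carry over. Pictures are saved under pics/ and viewed, and the job is handed in when it is done.

```bash
mkdir -p pics
python3 - <<'E'
from plant import bot,cams
import cv2,numpy as np
for n in("scene","top"):
    p,d=cams.capture(n); cv2.imwrite(f"pics/{n}0.png",p[:,:,::-1]); np.save(f"{n}_d.npy",d); np.save(f"{n}_p.npy",p)
    print(n,cams.camera_info(n),(d>0).mean())
s=bot.read_state(); print(s)
E
```

```text
scene {'camera_matrix': array([[424.78680291,   0.        , 321.59303369],
       [  0.        , 424.78680291, 197.2043963 ],
       [  0.        ,   0.        ,   1.        ]]), 'xyz': array([ 1.15983132, -0.14639203,  0.92443553]), 'attitude': array([[ 0.30450888,  0.79882335, -0.51880208],
       [ 0.95238818, -0.26403699,  0.15245071],
       [-0.01520175, -0.54052357, -0.84119152]])} 0.9961015625
top {'camera_matrix': array([[379.14683015,   0.        , 317.77950468],
       [  0.        , 379.14683015, 190.68671563],
       [  0.        ,   0.        ,   1.        ]]), 'xyz': array([ 0.52900724, -0.0018726 ,  1.01721201]), 'attitude': array([[-0.02148562, -0.99529565,  0.0944719 ],
       [-0.99957341,  0.0232551 ,  0.0176692 ],
       [-0.01978304, -0.09405196, -0.99537071]])} 0.99584765625
{'time_s': 0.1, 'q': array([-1.35082326,  0.3837803 ,  0.04380608,  1.59945438, -0.01789249,
        1.16124013, -0.04988381]), 'qvel': array([ 0.00123686, -0.00336515,  0.00011407, -0.00309906,  0.00070419,
       -0.0003261 ,  0.00085845]), 'joint_efforts': array([ 2.89319440e-03, -4.34733689e+01,  1.02940377e+00, -2.50456238e+01,
        1.08725028e-02,  5.57427818e-03, -4.46375353e-06]), 'ee_pos': array([0.20280306, 0.61661677, 0.2299775 ]), 'eef_rot': array([[-9.49973229e-01,  3.12330647e-01, -6.56035024e-04],
       [ 3.12331310e-01,  9.49970200e-01, -2.40230465e-03],
       [-1.27099644e-04, -2.48702539e-03, -9.99996899e-01]]), 'contact_force': array([ 0.36292794, -0.39347121,  0.59806351]), 'moment': array([-0.04259212, -0.05835514, -0.06051219]), 'width': 0.08557525970756437}
```

View pics/top0.png

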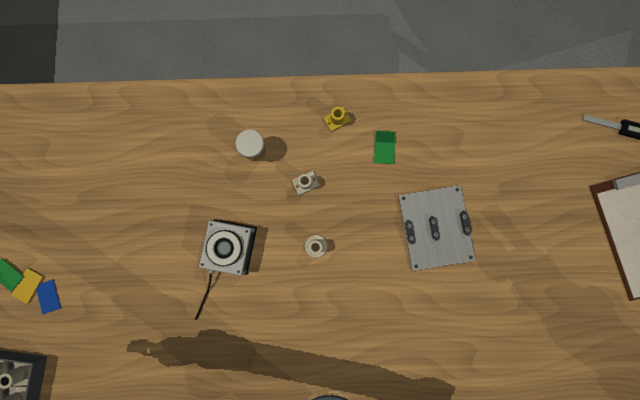

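View pics/scene0.png

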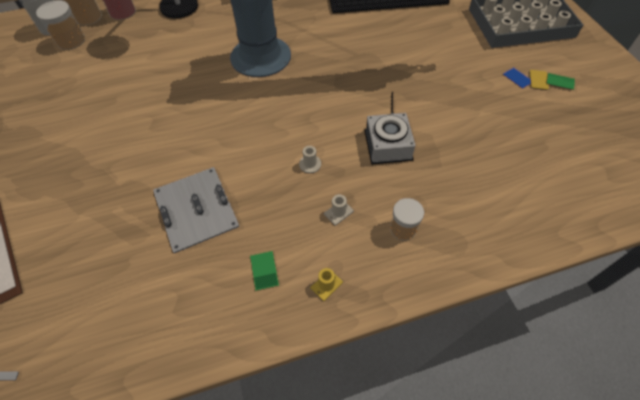

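The top view shows an off-white oblong-flange part at (305,183), an off-white round-flange one at (316,245), a yellow look-alike at (337,118) and a tray of parts at (5,380). By the description I choose (305,183). The gauge is at about (437,228), on the right, and the camera is at (223,247), on the left. I'll check the choice in close crops.

Run:
```python
import cv2,numpy as np
t=np.load('top_p.npy')[:,:,::-1];s=np.load('scene_p.npy')[:,:,::-1]
a=cv2.resize(t[160:265,285:335],None,fx=5.6,fy=5.6,interpolation=cv2.INTER_CUBIC)
b=cv2.resize(s[135:230,290:360],None,fx=6.2,fy=6.2,interpolation=cv2.INTER_CUBIC)
h=max(a.shape[0],b.shape[0]);f=lambda i:cv2.copyMakeBorder(i,0,h-i.shape[0],0,0,cv2.BORDER_CONSTANT)
cv2.imwrite('pics/c1.png',np.hstack([f(a),f(b)]))
c=cv2.resize(t[175:280,390:485],None,fx=5.5,fy=5.5,interpolation=cv2.INTER_CUBIC)
cv2.imwrite('pics/c2.png',c)
c=cv2.resize(t[210:285,190:265],None,fx=7,fy=7,interpolation=cv2.INTER_CUBIC)
cv2.imwrite('pics/c3.png',c)
```

```text
(no output)
```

View pics/c1.png

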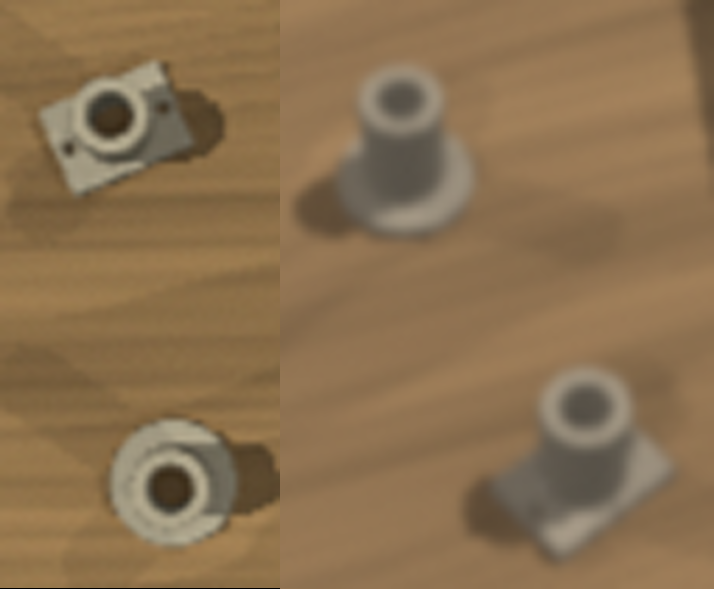

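View pics/c2.png

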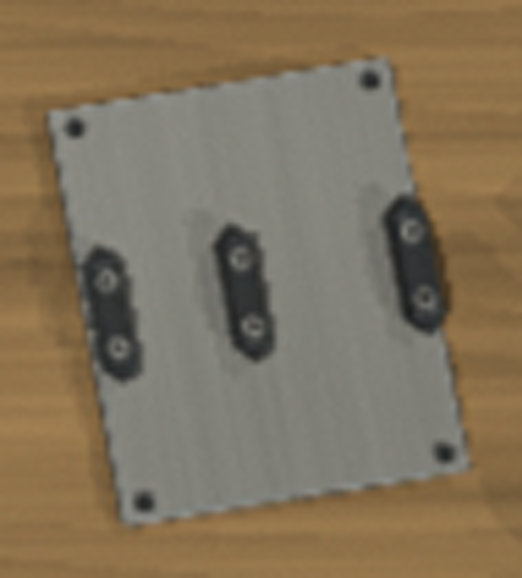

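View pics/c3.png

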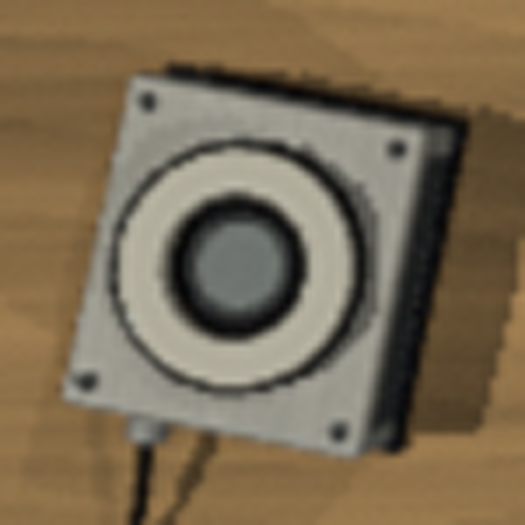

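Crops: the part at (305,183) has an oblong flange with two bolt holes, and the part at (316,245) has a round flange. On the gauge, the narrow slot is left in the picture (+y) and the wide one right. The ring is at about (224,248). Next I locate them in both views.

```bash
cat > h.py <<'E'
import numpy as np,cv2
from plant import bot,cams
def ray(cam,uv,z):
    i=cams.camera_info(cam);K=i["camera_matrix"];R=np.asarray(i["attitude"]);c=np.asarray(i["xyz"])
    uv=np.atleast_2d(uv).astype(float)
    d=(R@np.linalg.inv(K)@np.c_[uv,np.ones(len(uv))].T).T
    return c+d*((z-c[2])/d[:,2])[:,None]
def proj(cam,P):
    i=cams.camera_info(cam);K=i["camera_matrix"];R=np.asarray(i["attitude"]);c=np.asarray(i["xyz"])
    p=(K@(R.T@(np.atleast_2d(P)-c).T)).T
    return p[:,:2]/p[:,2:]
def rect(cam,img,cen,yaw,half,z,mm=0.5):
    # metric picture of plane z, centred cen, x axis(yaw) up, y left ; mm per px
    n=int(2*half/mm*1000);ij=np.mgrid[0:n,0:n]
    X=(n/2-.5-ij[0])*mm/1000;Y=(n/2-.5-ij[1])*mm/1000
    c,s=np.cos(yaw),np.sin(yaw)
    P=np.stack([cen[0]+c*X-s*Y,cen[1]+s*X+c*Y,np.full_like(X,z)],-1).reshape(-1,3)
    m=proj(cam,P).astype(np.float32).reshape(n,n,2)
    return cv2.remap(img,m[...,0],m[...,1],cv2.INTER_CUBIC)
def xy(cen,yaw,half,rc,mm=0.5):
    n=int(2*half/mm*1000);rc=np.atleast_2d(rc)
    X=(n/2-.5-rc[:,0])*mm/1000;Y=(n/2-.5-rc[:,1])*mm/1000
    c,s=np.cos(yaw),np.sin(yaw)
    return np.c_[cen[0]+c*X-s*Y,cen[1]+s*X+c*Y]
E
python3 - <<'E'
from h import *
P={n:np.load(n+'_p.npy') for n in('top','scene')}
print('gauge guess',ray('top',[(437,227.7)],.01))
g=ray('top',[(437,227.7)],.01)[0]
for n in P:
    im=P[n]
    for z,tag in((.01,'plate'),(.022,'jaw')):
        r=rect(n,im,g,0,.15,z); cv2.imwrite(f'pics/g_{n}_{tag}.png',r[:,:,::-1])
        gr=cv2.cvtColor(r,cv2.COLOR_RGB2GRAY); hsv=cv2.cvtColor(r,cv2.COLOR_RGB2HSV)
        m=((gr<75)&(hsv[...,1]<90)).astype(np.uint8)*255
        cs,_=cv2.findContours(m,cv2.RETR_EXTERNAL,cv2.CHAIN_APPROX_NONE)
        for c in cs:
            A=cv2.contourArea(c)
            if A<20: continue
            M=cv2.moments(c);rc=(M['m01']/M['m00'],M['m10']/M['m00'])
            (w)=cv2.minAreaRect(c)
            print(n,tag,round(A*.25),xy(g,0,.15,rc).round(4),np.round(w[1],0),round(w[2],1))
k=ray('top',[(305,180)],.06)[0];print('house',k)
for n in P:
    for z in(.008,.06):
        cv2.imwrite(f'pics/h_{n}_{int(z*1000)}.png',rect(n,P[n],k,0,.06,z,.3)[:,:,::-1])
a=[cv2.imread(f'pics/h_{n}_{z}.png') for z in(8,60) for n in P]
cv2.imwrite('pics/h.png',cv2.resize(np.vstack([np.hstack(a[:2]),np.hstack(a[2:])]),(600,600)))
cv2.imwrite('pics/g.png',cv2.resize(np.hstack([cv2.imread(f'pics/g_{n}_plate.png') for n in P]),(800,400)))
E
```

```text
gauge guess [[ 0.51959308 -0.2952061   0.01      ]]
top plate 42 [[ 0.4217 -0.2351]] [14. 15.] 90.0
top plate 44 [[ 0.442  -0.3777]] [15. 15.] 0.0
top plate 1102 [[ 0.5106 -0.2234]] [127.  44.] 82.9
top plate 1130 [[ 0.5196 -0.2872]] [130.  42.] 82.1
top plate 1207 [[ 0.5313 -0.3688]] [132.  43.] 81.7
top plate 38 [[ 0.6002 -0.2102]] [14. 13.] 90.0
top plate 40 [[ 0.62   -0.3527]] [15. 14.] 45.0
top jaw 41 [[ 0.423  -0.2323]] [14. 15.] 90.0
top jaw 42 [[ 0.4429 -0.3732]] [14. 15.] 90.0
top jaw 1076 [[ 0.5108 -0.2207]] [126.  43.] 82.6
top jaw 1105 [[ 0.5197 -0.2838]] [128.  42.] 82.3
top jaw 1178 [[ 0.5313 -0.3644]] [130.  43.] 81.9
top jaw 37 [[ 0.5993 -0.2077]] [14. 13.] 90.0
top jaw 38 [[ 0.619  -0.3485]] [13. 14.] 90.0
scene plate 43 [[ 0.4872 -0.2921]] [13. 21.] 81.0
scene plate 359 [[ 0.4986 -0.2268]] [82. 31.] 82.9
scene plate 210 [[ 0.5307 -0.2218]] [36. 32.] 90.0
scene plate 593 [[ 0.5221 -0.2881]] [104.  33.] 81.1
scene plate 1047 [[ 0.5287 -0.3707]] [133.  38.] 81.9
scene jaw 43 [[ 0.496  -0.2902]] [14. 21.] 80.5
scene jaw 348 [[ 0.5073 -0.2257]] [81. 30.] 81.9
scene jaw 207 [[ 0.5389 -0.2209]] [35. 32.] 90.0
scene jaw 576 [[ 0.5304 -0.2862]] [102.  33.] 82.1
scene jaw 1021 [[ 0.537  -0.3677]] [131.  38.] 81.4
house [0.64792842 0.04705193 0.06      ]
```

View pics/h.png

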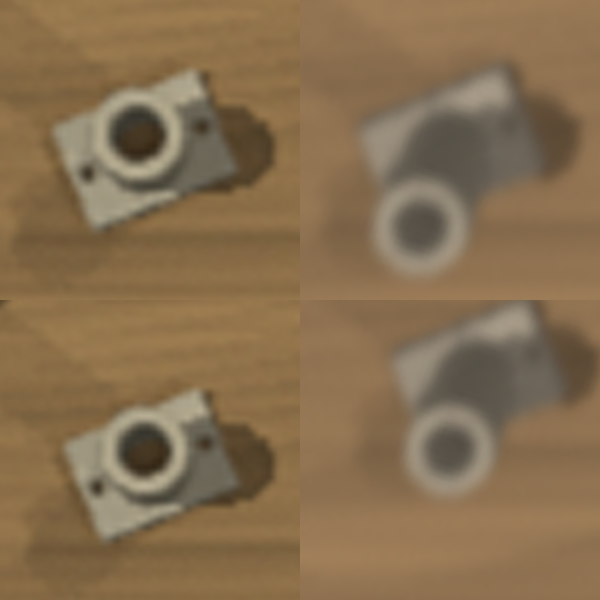

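View pics/g.png

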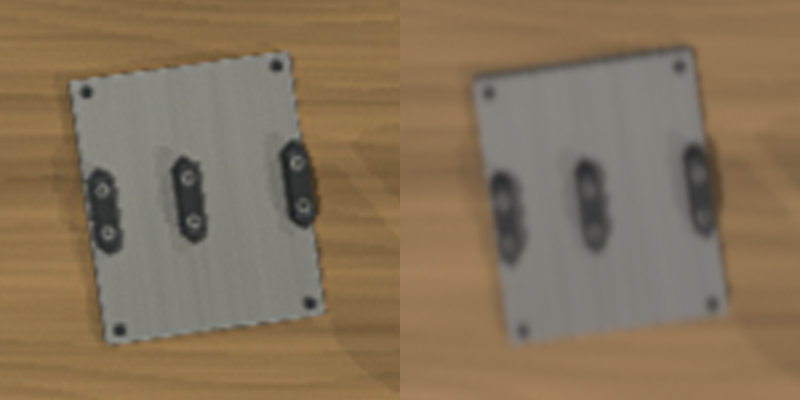

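Gauge yaw is about 8.0° and its centre about (0.521, -0.294); the scene view puts y about 2 mm lower. Next I refine the housing and ring, and check the IK.

```bash
cat >> h.py <<'E'
def Rt(yaw): # tool down, tool y at yaw (deg)
    a=np.radians(yaw);y=np.array([np.cos(a),np.sin(a),0]);z=np.array([0,0,-1.]);return np.c_[np.cross(y,z),y,z]
GY=np.radians(8.0);GC=np.array([.5210,-.2945])
def gp(x,y): c,s=np.cos(GY),np.sin(GY);return GC+np.array([c*x-s*y,s*x+c*y])
E
python3 - <<'E'
from h import *
P={n:np.load(n+'_p.npy') for n in('top','scene')}
k=[.648,.0485]
for n in P:
    r=rect(n,P[n],k,0,.06,.06,.3);hsv=cv2.cvtColor(r,cv2.COLOR_RGB2HSV)
    r8=rect(n,P[n],k,0,.06,.008,.3);h8=cv2.cvtColor(r8,cv2.COLOR_RGB2HSV)
    m=((h8[...,1]<75)&(h8[...,2]>60)).astype(np.uint8)*255
    m=cv2.morphologyEx(m,cv2.MORPH_OPEN,np.ones((5,5)))
    cs,_=cv2.findContours(m,cv2.RETR_EXTERNAL,cv2.CHAIN_APPROX_NONE);c=max(cs,key=cv2.contourArea)
    w=cv2.minAreaRect(c);print(n,'flange',xy(k,0,.06,w[0][::-1],.3),np.array(w[1])*.3,w[2])
    g=cv2.GaussianBlur(cv2.cvtColor(r,cv2.COLOR_RGB2GRAY),(5,5),1)
    q=cv2.HoughCircles(g,cv2.HOUGH_GRADIENT,1,100,param1=60,param2=15,minRadius=52,maxRadius=68)
    if q is not None: print('hub',xy(k,0,.06,q[0,0,[1,0]],.3),q[0,0,2]*.3)
k=ray('top',[(224,247.5)],.075)[0];print('ring',k)
for n in P:
    r=rect(n,P[n],k,0,.08,.075,.4);cv2.imwrite(f'pics/r_{n}.png',r[:,:,::-1])
    g=cv2.GaussianBlur(cv2.cvtColor(r,cv2.COLOR_RGB2GRAY),(5,5),1)
    for lo,hi in((98,122),(50,75)):
        q=cv2.HoughCircles(g,cv2.HOUGH_GRADIENT,1,100,param1=60,param2=15,minRadius=lo,maxRadius=hi)
        if q is not None: print(n,'ring',xy(k,0,.08,q[0,0,[1,0]],.4),q[0,0,2]*.4)
    d=np.load(n+'_d.npy')
# gauge plate outline
k=GC
for n in P:
    r=rect(n,P[n],k,0,.16,.01,.5);hsv=cv2.cvtColor(r,cv2.COLOR_RGB2HSV)
    m=(hsv[...,1]<50).astype(np.uint8)*255
    m=cv2.morphologyEx(m,cv2.MORPH_OPEN,np.ones((9,9)))
    c=max(cv2.findContours(m,cv2.RETR_EXTERNAL,cv2.CHAIN_APPROX_NONE)[0],key=cv2.contourArea)
    w=cv2.minAreaRect(c);print(n,'plate',xy(k,0,.16,w[0][::-1]),np.array(w[1])*.5,w[2])
for off in(0,90):
  for hy,pos,z in((113,[.648,.0485],.021),(98,gp(-.068,-.032),.031),(98,gp(.068,-.032),.031),(8,gp(.066,.041),.031),(8,gp(-.075,.041),.031),(8,[.5,.25],.146)):
    o=[]
    for s in(0,180):
        q=bot.solve_ik([*pos,z],Rt(hy+off+s)); o.append(None if q is None else np.round(q,2))
    print(off,hy,o)
E
```

```text
top flange [[0.64898794 0.04955517]] [48.57789917 63.11783752] 68.19859313964844
hub [[0.6471 0.0488]] 16.23
scene flange [[0.63808531 0.04723751]] [66.77460937 76.10675812] 66.97450256347656
ring [0.48271696 0.24985883 0.075     ]
top ring [[0.48291696 0.25125883]] 45.8
top ring [[0.48251696 0.25285883]] 26.0
scene ring [[0.48371696 0.24885883]] 40.88
scene ring [[0.48491696 0.24925883]] 24.2
top plate [[ 0.52110706 -0.29429593]] [200.15104675 169.18878174] 82.01668548583984
scene plate [[ 0.52323221 -0.29559808]] [202.71388245 166.40493774] 81.84435272216797
0 113 [array([-0.38,  0.64,  0.31,  1.74, -0.26,  0.8 ,  2.03]), array([-0.67,  0.75,  0.72,  1.75, -0.62,  0.88, -0.84])]
0 98 [array([-0.06,  0.62,  0.77,  1.96, -0.6 ,  0.8 ,  2.76]), array([-0.3 ,  0.88,  1.14,  1.97, -0.98,  1.  , -0.09])]
0 98 [array([-0.08,  0.77,  0.7 ,  1.69, -0.6 ,  0.91,  2.58]), array([-0.06,  0.76,  0.68,  1.69, -0.58,  0.91, -0.58])]
0 8 [array([-0.3 ,  0.77,  0.86,  1.8 , -0.73,  0.92,  1.03]), array([-0.53,  1.2 ,  1.36,  1.81, -1.25,  1.29, -1.81])]
0 8 [array([-0.14,  0.51,  0.7 ,  2.08, -0.5 
[... 232 characters left out ...]
  1.76, -1.28,  1.31, -2.03]), array([-0.55,  0.7 ,  0.55,  1.75, -0.47,  0.84,  0.62])]
90 98 [array([-0.38,  1.14,  1.36,  1.97, -1.23,  1.23, -1.52]), array([ 0.03,  0.58,  0.66,  1.95, -0.5 ,  0.77,  1.11])]
90 98 [array([-0.39,  1.24,  1.36,  1.7 , -1.27,  1.33, -1.76]), array([-0.09,  0.77,  0.72,  1.69, -0.61,  0.92,  1.02])]
90 8 [array([-0.14,  0.67,  0.62,  1.8 , -0.5 ,  0.84,  2.43]), array([-0.26,  0.74,  0.8 ,  1.8 , -0.67,  0.89, -0.59])]
90 8 [array([-0.22,  0.55,  0.81,  2.09, -0.59,  0.74,  2.68]), array([-0.31,  0.61,  0.93,  2.09, -0.7 ,  0.79, -0.37])]
90 8 [array([-0.75,  0.31,  0.24,  1.91, -0.09,  0.94,  1.25]), array([-1.07,  0.35,  0.63,  1.92, -0.26,  0.95, -1.75])]
```

Plan: tool y lies along the housing's own x in the final grasp (q7 stays moderate throughout). I squeeze once across own y first, so the hub ends up centred both ways.

Run:
```python
from h import *
def st(t):
    s=bot.read_state();print(t,round(s['time_s'],2),s['ee_pos'].round(4),s['contact_force'].round(1),round(s['width'],4))
HY=112.3;p=[.648,.0488]
bot.move_to([*p,.11],Rt(HY-90));st('above')
bot.move_straight([*p,.021],vel=.15);st('down')
bot.move_gripper(.034,20);st('sq1')
bot.move_gripper(.06);st('open')
bot.move_straight([*p,.021],Rt(HY-180),vel=.15);st('rot')
bot.move_gripper(.0,30);st('grip')
pic,d=cams.capture('top');np.save('t1.npy',pic);cv2.imwrite('pics/t1.png',pic[:,:,::-1])
```

```text
above 2.69 [0.648 0.051 0.11 ] [ 0.6  0.1 -0.1] 0.0851
down 3.43 [0.6488 0.0487 0.0216] [ 0.  -0.2  1.1] 0.0857
sq1 3.95 [0.6486 0.0489 0.0219] [0.3 0.5 4.3] 0.0355
open 4.31 [0.6477 0.0488 0.0206] [-0.2 -0.5  0.5] 0.0599
rot 6.03 [0.648  0.0489 0.021 ] [ 0.1 -0.4 -0.3] 0.0599
grip 6.36 [0.6482 0.0487 0.0212] [-0.1  0.3  0.5] 0.0353
```

View pics/t1.png

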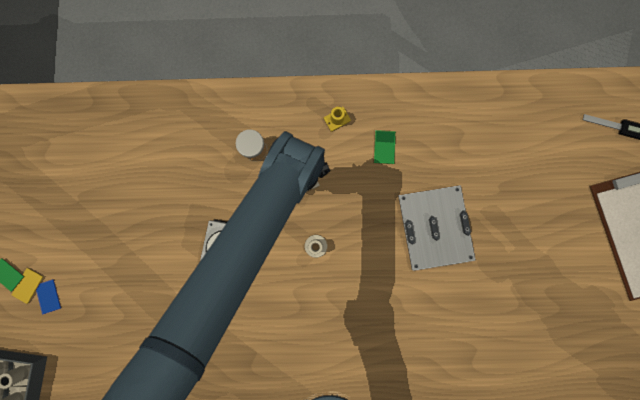

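```bash
cat >> h.py <<'E'
def st(t):
    s=bot.read_state();print(t,round(s['time_s'],2),s['ee_pos'].round(4),s['contact_force'].round(1),s['moment'].round(2),round(s['width'],4));return s
E
python3 - <<'E'
from h import *
bot.move_straight([.648,.0488,.10],vel=.2);st('lift')
x=gp(-.072,-.032)
bot.move_to([*x,.055],Rt(-82));st('at')
bot.hold(.3);st('settled')
for n in('scene','top'):
    pic,d=cams.capture(n);np.save(n+'2.npy',pic);cv2.imwrite(f'pics/{n}2.png',pic[:,:,::-1])
a=cv2.imread('pics/scene2.png');cv2.imwrite('pics/s2c.png',cv2.resize(a[140:260,110:260],(750,600),interpolation=cv2.INTER_CUBIC))
print(proj('scene',[[*x,.034],[*x,.094]]))
E
```

```text
lift 6.95 [0.6474 0.0492 0.0995] [-1.2 -0.2 -1.8] [-0.03  0.05 -0.04] 0.0355
at 8.54 [ 0.456  -0.3347  0.0548] [-0.8  0.7 -1.5] [-0.02 -0.01 -0.04] 0.0353
settled 8.84 [ 0.4549 -0.3355  0.055 ] [-0.4  0.  -1.5] [-0.01 -0.   -0.04] 0.0349
[[172.1512591  184.5760219 ]
 [164.49478221 170.65937514]]
```

View pics/s2c.png

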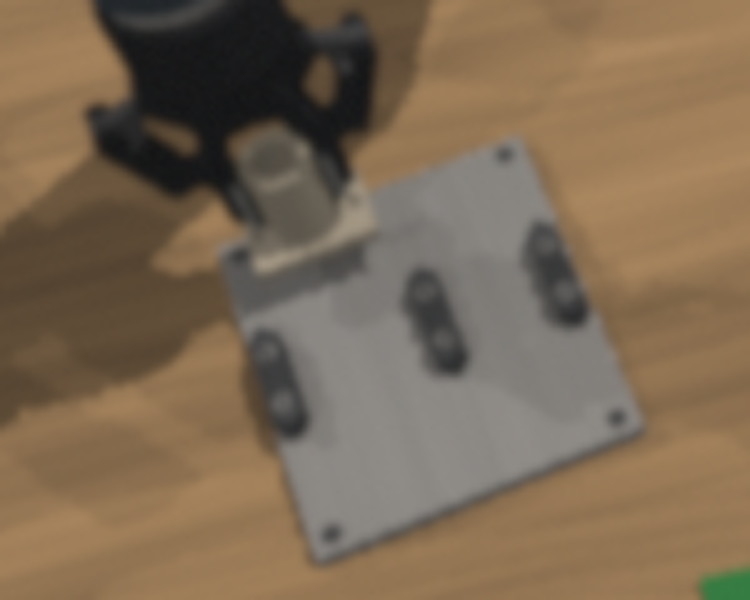

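View pics/top2.png

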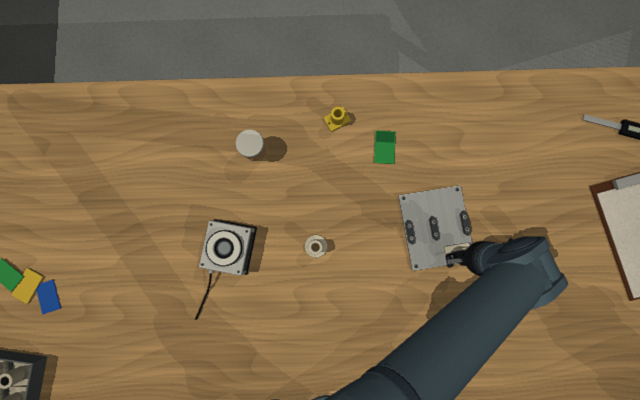

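The scene crop shows the housing held upright, flange crosswise, at the near end of the plate (front flange edge from about (258,272) to (375,222)), in line with the wide slot. Next I lower it to contact.

```bash
python3 - <<'E'
from h import *
x=gp(-.072,-.032)
bot.move_straight([*x,.033],Rt(-82),vel=.08)
f0=bot.read_state()['contact_force'][2];print(f0)
for z in np.arange(.032,.0265,-.0007):
    bot.move_straight([*x,z],Rt(-82),vel=.02);s=st(round(z,4))
    if s['contact_force'][2]-f0>4: break
for n in('scene','top'):
    pic,d=cams.capture(n);np.save(n+'3.npy',pic)
    r=rect(n,pic,GC,GY,.11,.018,.4);cv2.imwrite(f'pics/{n}3.png',cv2.resize(r[:,:,::-1],(550,550)))
E
python3 -c "
import cv2,numpy as np
a=cv2.imread('pics/scene3.png');cv2.imwrite('pics/s3.png',a)"
```

```text
-1.1562573308080417
0.032 9.62 [ 0.454  -0.3362  0.032 ] [-0.1  0.1 -1.4] [-0.    0.   -0.01] 0.0355
0.0313 9.87 [ 0.4542 -0.3361  0.0313] [-0.7 -0.3 -0.4] [ 0.   -0.02  0.02] 0.0354
0.0306 10.12 [ 0.4544 -0.3363  0.0309] [1.1 0.4 1. ] [ 0.15  0.14 -0.01] 0.0349
0.0299 10.37 [ 0.4544 -0.3363  0.0309] [-1.6  2.1  6.7] [0.44 0.33 0.05] 0.0354
```

View pics/s3.png

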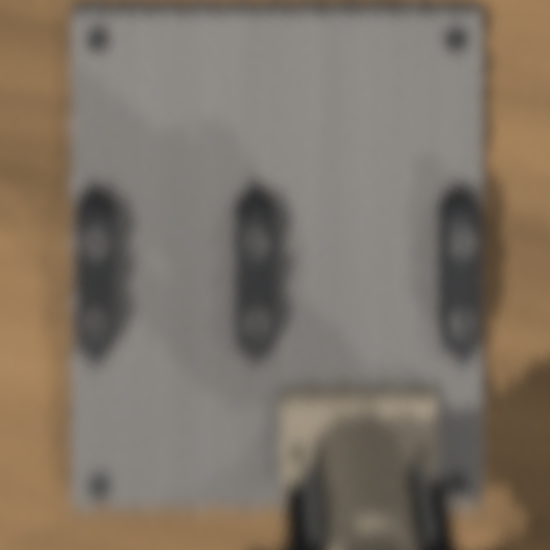

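View pics/top3.png

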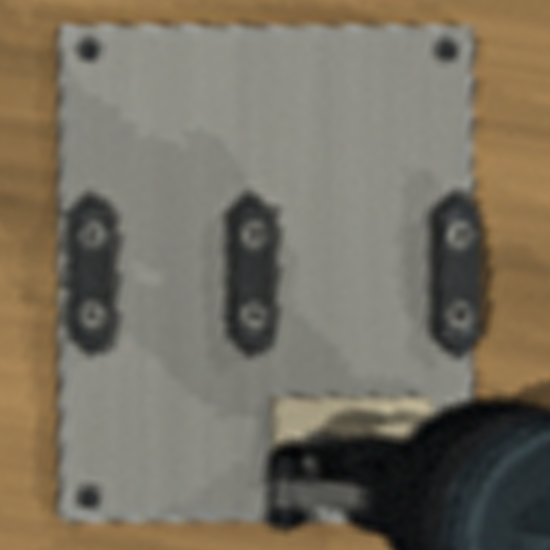

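The housing is on the plate (contact at z≈0.031, +7 N). Flange centre against slot centre: +0.6 mm to the right in the scene view, about 1 mm to the left in the top view. So it is centred within error. I slide with force feedback.

```bash
cat >> h.py <<'E'
def slide(xs,y,tool,z,vel=.06,fmax=7,zt=(2,8)):
    """step along gauge x; correct y by lateral force, z by vertical force"""
    g=np.array([[np.cos(GY),np.sin(GY)],[-np.sin(GY),np.cos(GY)]])
    bad=0
    for x in xs:
        bot.move_straight([*gp(x,y),z],Rt(tool),vel=vel)
        s=bot.read_state();f=g@s['contact_force'][:2];fz=s['contact_force'][2]
        pe=g@(s['ee_pos'][:2]-GC)
        print(round(s['time_s'],2),'x%.1f y%.2f(cmd %.2f) z%.2f(cmd %.2f) f %.1f %.1f %.1f mz %.2f'%(pe[0]*1e3,pe[1]*1e3,y*1e3,s['ee_pos'][2]*1e3,z*1e3,*f,fz,s['moment'][2]))
        if abs(f[1])>2.0: y+=np.clip(f[1]*.00015,-.0008,.0008)
        if fz<zt[0]: z-=.0003
        if fz>zt[1]: z+=.0003
        d=np.sign(xs[-1]-xs[0])
        if abs(f[1])>fmax or f[0]*d<-12:
            bad+=1
            if bad>=2: print('STOP');return x,y,z
        else: bad=0
    return x,y,z
E
python3 - <<'E'
from h import *
print(slide(np.arange(-.064,.0,.008),-.032,-82,.0301))
E
```

```text
10.75 x-63.6 y-32.93(cmd -32.00) z30.91(cmd 30.10) f -0.9 0.2 5.7 mz -0.00
11.03 x-55.9 y-33.22(cmd -32.00) z30.91(cmd 30.10) f -1.2 0.2 5.2 mz 0.06
11.32 x-47.9 y-33.35(cmd -32.00) z30.93(cmd 30.10) f -0.4 -0.5 5.8 mz 0.07
11.6 x-39.9 y-33.37(cmd -32.00) z30.92(cmd 30.10) f -0.7 -1.3 4.9 mz 0.04
11.88 x-31.9 y-33.40(cmd -32.00) z30.96(cmd 30.10) f -0.9 -1.3 4.4 mz 0.10
12.17 x-23.9 y-33.39(cmd -32.00) z30.95(cmd 30.10) f -1.4 -0.9 4.8 mz 0.01
12.45 x-15.9 y-33.39(cmd -32.00) z30.96(cmd 30.10) f -1.5 -0.6 4.9 mz 0.14
12.73 x-7.9 y-33.36(cmd -32.00) z30.93(cmd 30.10) f -1.0 -0.9 3.1 mz 0.01
(np.float64(-0.008), -0.032, 0.0301)
```

Run:
```python
from h import *
print(slide(np.arange(.0,.0721,.008),-.032,-82,.0301))
bot.hold(.1);st('end')
pic,d=cams.capture('scene');np.save('s4.npy',pic)
r=rect('scene',pic,GC,GY,.11,.018,.4);cv2.imwrite('pics/s4.png',cv2.resize(r[:,:,::-1],(550,550)))
```

```text
13.02 x0.1 y-33.35(cmd -32.00) z30.94(cmd 30.10) f -1.2 -1.5 4.9 mz 0.00
13.3 x8.1 y-33.34(cmd -32.00) z30.94(cmd 30.10) f -0.2 -0.8 5.4 mz 0.01
13.58 x16.1 y-33.38(cmd -32.00) z30.95(cmd 30.10) f -0.7 0.2 5.7 mz 0.05
13.87 x24.1 y-33.36(cmd -32.00) z30.98(cmd 30.10) f -1.2 -0.6 4.4 mz 0.02
14.15 x32.1 y-33.35(cmd -32.00) z30.98(cmd 30.10) f -0.5 -0.8 4.6 mz -0.01
14.43 x40.2 y-33.34(cmd -32.00) z30.97(cmd 30.10) f -0.8 -0.4 4.7 mz 0.04
14.72 x48.2 y-33.34(cmd -32.00) z30.99(cmd 30.10) f 0.0 -1.4 5.4 mz 0.00
15.0 x56.2 y-33.32(cmd -32.00) z30.99(cmd 30.10) f -0.6 -0.5 3.6 mz 0.05
15.28 x64.2 y-33.33(cmd -32.00) z30.99(cmd 30.10) f -0.7 -1.6 4.8 mz 0.05
15.57 x72.2 y-33.30(cmd -32.00) z30.98(cmd 30.10) f -0.9 -1.0 5.0 mz 0.02
(np.float64(0.07200000000000001), -0.032, 0.0301)
end 15.67 [ 0.5971 -0.3174  0.031 ] [-0.6 -1.7  5.3] [-0.14  0.26 -0.03] 0.0355
```

View pics/s4.png

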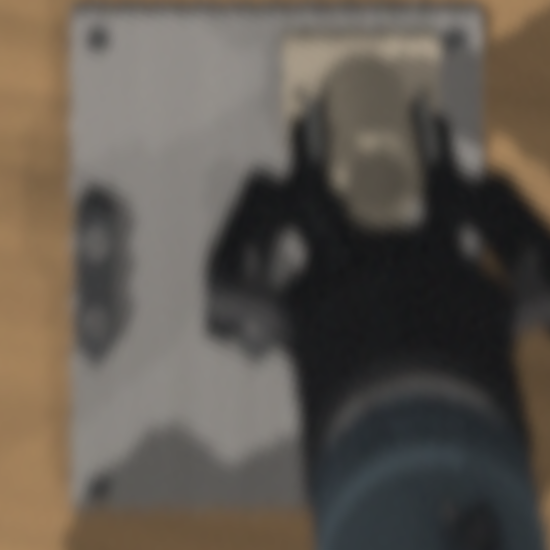

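The housing is out of the wide slot with no lateral force above 1.7 N, staying down throughout. Next: lift, turn a quarter, set down at the far end of the narrow slot.

Run:
```python
from h import *
a=gp(.072,-.032);b=gp(.070,.041)
bot.move_straight([*a,.060],vel=.12);st('up')
bot.move_to([*b,.060],Rt(8));st('turned')
bot.move_straight([*b,.0325],Rt(8),vel=.08)
for z in np.arange(.0316,.028,-.0007):
    bot.move_straight([*b,z],Rt(8),vel=.02);s=st(round(z,4))
    if s['contact_force'][2]>3: break
for n in('scene','top'):
    pic,d=cams.capture(n);np.save(n+'5.npy',pic)
    r=rect(n,pic,GC,GY,.11,.018,.4);cv2.imwrite(f'pics/{n}5.png',cv2.resize(r[:,:,::-1],(550,550)))
print(z)
```

```text
up 16.12 [ 0.5975 -0.316   0.0609] [ 0.5  0.2 -2.6] [ 0.06  0.04 -0.03] 0.0354
turned 17.29 [ 0.5841 -0.2444  0.0596] [-0.3 -0.4 -1.5] [-0.   -0.02 -0.01] 0.035
0.0316 18.03 [ 0.5844 -0.2441  0.0313] [ 0.7 -0.5 -1.8] [0.02 0.01 0.02] 0.0353
0.0309 18.28 [ 0.5846 -0.2441  0.0309] [-0.1 -0.8 -1.3] [0.04 0.04 0.02] 0.035
0.0302 18.53 [ 0.5848 -0.2443  0.0306] [0.3 0.1 0.1] [ 0.05  0.15 -0.04] 0.0356
0.0295 18.78 [ 0.5849 -0.2443  0.0305] [-1.7  1.2  5.2] [0.3  0.55 0.03] 0.0356
0.029500000000000005
```

View pics/scene5.png

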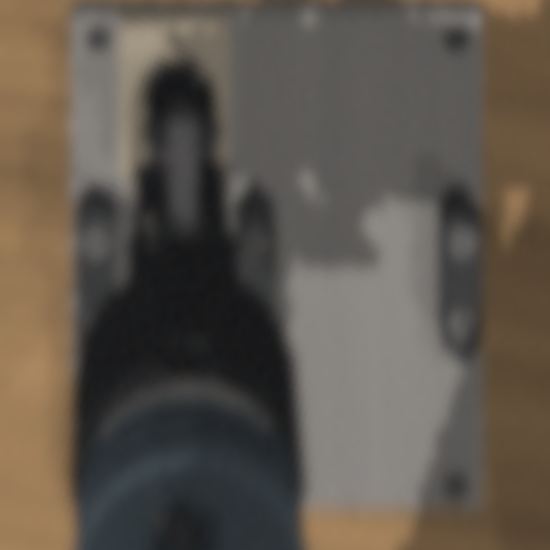

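View pics/top5.png

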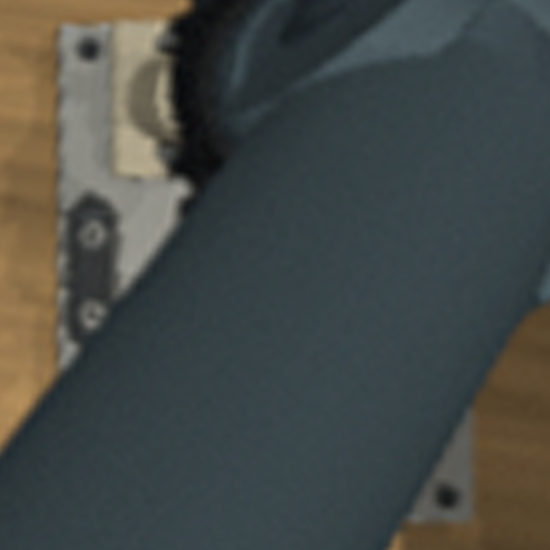

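The scene view shows the flange at columns 118–235, centred on 176.5 against a slot centre of about 176.5. The top view has it about 1 mm to +y. It is aligned, so I slide back.

```bash
sed -i 's/        if abs(f\[1\])>2.0: y+=/        if yt is not None and abs(f[1])<=2.0: y+=np.clip(.4*(yt-pe[1]),-.0005,.0005)\n        if abs(f[1])>2.0: y+=/; s/zt=(2,8)):/zt=(2,8),yt=None):/' h.py
python3 - <<'E'
from h import *
print(slide(np.r_[np.arange(.066,.03,-.006),np.arange(.03,-.001,-.006)],.041,8,.0295,yt=.0407))
E
```

```text
19.13 x67.2 y40.43(cmd 41.00) z30.56(cmd 29.50) f 1.9 0.4 5.3 mz 0.00
19.38 x60.8 y40.34(cmd 41.11) z30.55(cmd 29.50) f 1.9 0.3 6.0 mz -0.04
19.63 x54.4 y40.46(cmd 41.25) z30.53(cmd 29.50) f 1.1 0.7 6.8 mz -0.01
19.88 x48.0 y40.51(cmd 41.35) z30.50(cmd 29.50) f 2.5 -1.2 7.6 mz -0.07
20.13 x41.9 y40.59(cmd 41.43) z30.51(cmd 29.50) f 1.6 -0.2 7.3 mz -0.01
20.38 x35.8 y40.63(cmd 41.47) z30.52(cmd 29.50) f 2.4 0.1 7.6 mz 0.03
20.63 x29.8 y40.66(cmd 41.50) z30.49(cmd 29.50) f 1.2 -0.6 7.3 mz -0.00
20.88 x29.8 y40.66(cmd 41.52) z30.49(cmd 29.50) f 2.9 0.3 7.7 mz -0.01
21.13 x23.8 y40.64(cmd 41.53) z30.51(cmd 29.50) f 2.4 -0.6 8.0 mz 0.02
21.38 x17.1 y40.96(cmd 41.56) z30.47(cmd 29.80) f 2.3 -0.4 6.5 mz -0.01
21.63 x11.1 y40.85(cmd 41.45) z30.44(cmd 29.80) f 1.9 -0.4 7.2 mz -0.03
21.88 x5.1 y40.78(cmd 41.39) z30.45(cmd 29.80) f 2.7 0.3 7.8 mz -0.01
22.13 x-0.9 y40.77(cmd 41.36) z30.46(cmd 29.80) f 1.3 -0.3 6.9 mz -0.03
(np.float64(6.938893903907228e-18), np.float64(0.04133354641636204), 0.0298)
```

Run:
```python
from h import *
x,y,z=slide(np.arange(-.006,-.079,-.006),.04133,8,.0298,yt=.0407)
print(y,z)
pic,d=cams.capture('scene')
r=rect('scene',pic,GC,GY,.11,.018,.4);cv2.imwrite('pics/s6.png',cv2.resize(r[:,:,::-1],(550,550)))
```

```text
22.38 x-7.0 y40.74(cmd 41.33) z30.43(cmd 29.80) f 1.6 0.2 7.6 mz -0.02
22.63 x-12.9 y40.71(cmd 41.32) z30.44(cmd 29.80) f 2.3 -1.1 7.5 mz -0.04
22.88 x-18.9 y40.72(cmd 41.31) z30.42(cmd 29.80) f 1.5 0.3 7.6 mz -0.00
23.13 x-24.9 y40.70(cmd 41.30) z30.45(cmd 29.80) f 2.1 -0.7 7.9 mz -0.03
23.38 x-30.9 y40.72(cmd 41.30) z30.44(cmd 29.80) f 2.1 -0.2 8.0 mz -0.01
23.63 x-37.6 y41.02(cmd 41.29) z30.41(cmd 30.10) f 1.1 1.0 7.2 mz -0.03
23.88 x-43.5 y40.86(cmd 41.17) z30.43(cmd 30.10) f 1.8 0.0 7.0 mz -0.03
24.13 x-49.6 y40.77(cmd 41.10) z30.41(cmd 30.10) f 2.0 -0.1 8.0 mz -0.02
24.38 x-56.3 y41.04(cmd 41.07) z30.39(cmd 30.40) f 0.7 -0.9 6.7 mz -0.04
24.63 x-62.3 y40.85(cmd 40.94) z30.38(cmd 30.40) f 1.4 0.3 7.4 mz -0.01
24.88 x-68.4 y40.85(cmd 40.88) z30.36(cmd 30.40) f 2.4 -0.6 7.3 mz 0.05
25.13 x-74.4 y40.75(cmd 40.82) z30.37(cmd 30.40) f 1.5 0.6 6.9 mz -0.02
25.38 x-80.5 y40.75(cmd 40.80) z30.36(cmd 30.40) f 1.8 -0.2 6.8 mz -0.03
0.04077904337843097 0.030400000000000003
```

View pics/s6.png

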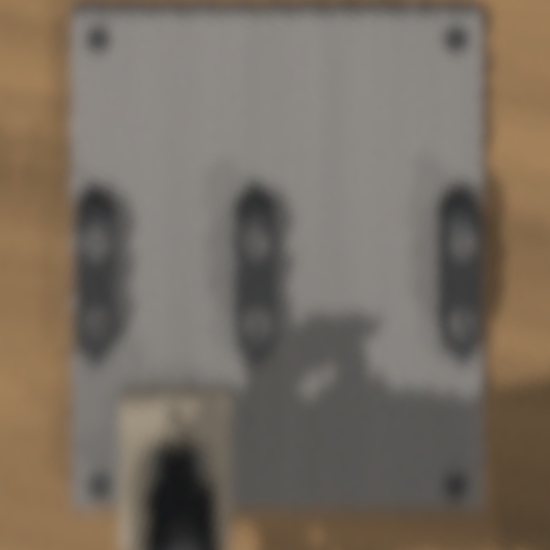

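The housing is out at the near end: its flange far edge is at row 398, below the nose tips at row 357. Next I lift it and carry it to the ring.

Run:
```python
from h import *
bot.move_straight([*gp(-.078,.0407),.18],Rt(8),vel=.15);st('up')
c=[.4835,.2505]
bot.move_to([*c,.18],Rt(8));st('over')
bot.move_straight([*c,.1456],Rt(8),vel=.1);bot.hold(.5);s=st('at');print(np.abs(s['qvel']).max(),s['eef_rot'].round(4))
for n in('scene','top'):
    pic,d=cams.capture(n);np.save(n+'7.npy',pic);np.save(n+'7d.npy',d);cv2.imwrite(f'pics/{n}7.png',pic[:,:,::-1])
    print(n,proj(n,[[*c,.075],[*c,.125],[*c,.185]]))
a=cv2.imread('pics/scene7.png')[60:180,320:470];b=cv2.imread('pics/top7.png')[200:290,170:290]
cv2.imwrite('pics/c7.png',np.hstack([cv2.resize(a,(400,320),interpolation=2),cv2.resize(b,(400,320),interpolation=2)]))
```

```text
up 26.58 [ 0.4369 -0.2644  0.1788] [-0.7  0.9 -2.1] [ 0.02 -0.    0.  ] 0.0353
over 28.46 [0.4842 0.2486 0.18  ] [-0.4  0.4 -2.2] [-0.05  0.03 -0.02] 0.035
at 29.45 [0.4836 0.2506 0.1458] [ 0.1  0.8 -1.9] [ 0.    0.03 -0.01] 0.0352
0.0025290239706890405 [[-1.393e-01  9.903e-01  3.000e-04]
 [ 9.903e-01  1.393e-01  3.000e-04]
 [ 3.000e-04  3.000e-04 -1.000e+00]]
scene [[391.37402377 127.05963338]
 [393.78399091 113.74561657]
 [396.93489996  96.33821897]]
top [[223.74267505 247.18584269]
 [218.05153419 248.34420254]
 [210.3196482  249.9179303 ]]
```

View pics/c7.png

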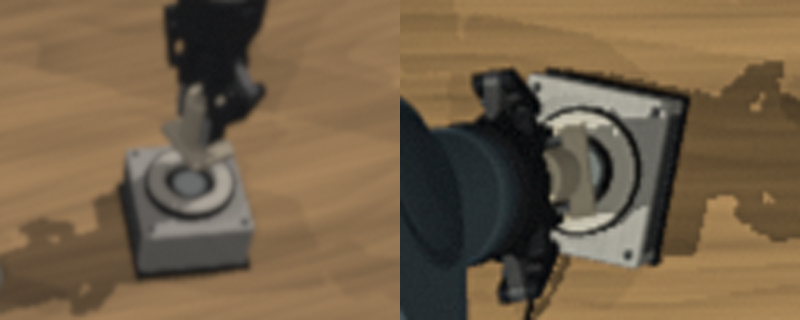

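View pics/top7.png

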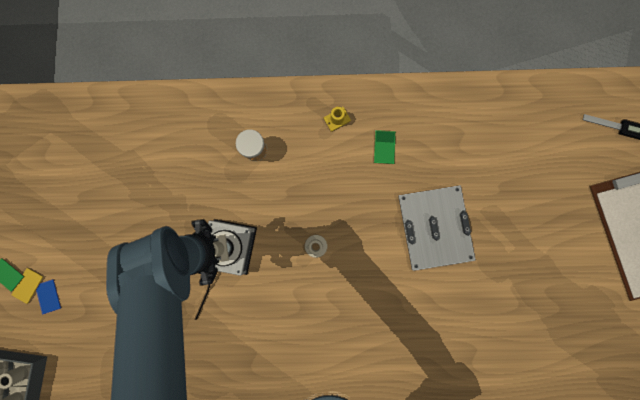

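Run:
```python
from h import *
c=[.4835,.2505]
o=[]
for n in('top','scene'):
    p=np.load(n+'7.npy');r=rect(n,p,c,np.radians(8),.05,.133,.2)[:,:,::-1].copy()
    r0=rect(n,np.load(n+'_p.npy'),c,np.radians(8),.05,.075,.2)[:,:,::-1].copy()
    for q in(r,r0): cv2.line(q,(250,0),(250,499),(0,0,255),1);cv2.line(q,(0,250),(499,250),(0,0,255),1)
    o.append(np.vstack([cv2.resize(r,(300,300)),cv2.resize(r0,(300,300))]))
cv2.imwrite('pics/f.png',np.hstack(o))
```

```text
(no output)
```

View pics/f.png

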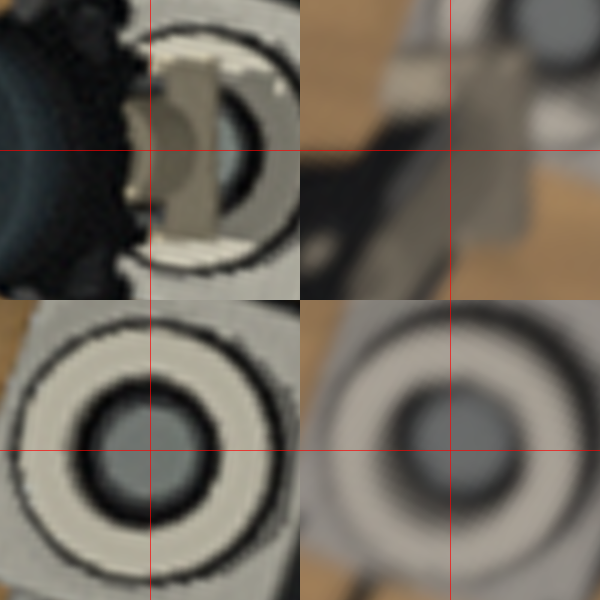

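Run:
```python
from h import *
bot.hold(.3);s=st('final');print(np.abs(s['qvel']).max());bot.hand_in()
```

```text
final 29.85 [0.4835 0.2505 0.1456] [-1.4 -0.6 -1.3] [ 0.01 -0.04 -0.01] 0.0357
0.002354133398736561
the job is handed in; nothing more can be done
```

I ran the oblong-flange housing through both gauge slots as asked and handed the job in at 29.9 s, with it still held over the camera's ring light.

- **Wide slot:** It went through flange crosswise from the robot end. It stayed pressed down with 3–6 N, and side force stayed at or below 1.6 N. At the far end I lifted it clear, turned it a quarter and set it down again.
- **Narrow slot:** It slid back towards the robot and out, pressed down with 5–8 N, with side force at or below 1.2 N.
- **Final hold:** It is level, hub up and still, with its underside about 50 mm above the ring. The top view put it about 1 mm off the ring's centre, and the scene view about 0–0.5 mm.
- **Bystanders:** In the last top picture the round housing, the jar and the plaque are where they started. Nothing was commanded near the camera body.

**Disagreements:** The two cameras differ by about 2 mm, so I aimed at an average and checked the fit by force. In the wide slot the arm ran about 1.3 mm to one side of its commanded line, within the clearance and without measurable jaw pressure. The housing may have slipped about 0.5 mm in the grip while sliding; I allowed for that in the final height.

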